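Shake the culture jar on the touch mixer and hold it up

ROBOT

A 6-joint arm with a two-finger parallel gripper is mounted at the origin on the work surface. World frame = base frame: x ahead of the robot, y to its left, z up, the work surface at z = 0. Lengths are in m, angles in rad, forces in N, time in s.
With the tool pointing down it reaches from about 0.15 to 0.775 m from the base axis. Payload 6.1 kg.
Tool frame: the origin (TCP) lies midway between the tips of the shut fingers; the grasp point (between the pads) lies 19 mm behind it; z points along the fingers, y is the line along which they close (so a half turn about z gives the same grasp; the last joint's range is limited). The gripper opens to 85 mm and grips with 20 to 120 N. Pads are 22 mm wide; open, the fingers measure 114 mm over their backs; the gripper's body (76 mm by 85 mm) begins 54 mm behind the grasp point. The pads swing forward as they close: fully open they stand 13 mm farther back than shut.
Start: joints at [-1.117, 0.126, -0.04, 1.405, 0, 1.571], TCP at [0.23, -0.472, 0.231] pointing down, gripper open.
Joint ranges: [-2.72, 2.72], [-0.95, 1.95], [-1.27, 1.35], [-1.78, 2.02], [-1.46, 1.47], [-3.14, 3.14]. Speed limits (rad/s): [2.39, 2.39, 3.01, 3.14, 3.14, 3.14].

INTERFACE

Orientations are given as a 3x3 rotation matrix whose columns are the frame's x, y, z axes.
In Python, from cell import arm gives the robot as it stands.
- The arm moves only by the tool drive_tool, never from a script. Its argument "increments" is a list of rows, each a list of 7 numbers: the shift along the world's x, y, z normalised to -1 to 1, where 1 is 400 mm, then the turn, a rotation vector about the world's x, y, z normalised to -1 to 1, where 1 is pi rad, then the opening, from 0 (shut) to 1 (fully open). A call has 1 to 20 rows; each row is the pose to reach, as a shift and turn from the pose commanded when the call began, turning the shorter way round; what a row does not reach only later rows make up. A row lasts 1/12 s, in which the tool goes at most 41.7 mm and 7.16 degrees, less where a joint would pass 70% of its speed; a pose out of reach is approached as far as the arm can. A call with a number of a shift or a turn outside -1 to 1 is refused whole. A call with a gripper value outside its range is refused whole. The fingers move at their own pace and stop on an object; "squeeze" is the grip in N (left out, the last holds). Time passes only in rows, so rows that repeat a pose let the fingers close. It gives the time, the measured TCP pose, the force, the opening and the grip force at its end, in the units of the state.
- arm.get_state(): the state, without advancing time (a new reading comes with each control period).
- arm.grab_frame(name): name is "side" or "top" or "wrist"; returns a dict with "image" (420x560x3 uint8, red, green, blue), "mtx" (3x3 intrinsics, pixels), "k1" (the pictures are not rectified: a ray, as slopes to the right and down, at radius r is drawn at 1 + k1 r^2 times it, then the intrinsics apply), "origin" and "attitude" of the camera in the world; the wrist camera has in their place "tool_from_camera" (4x4, takes a point from camera to tool coordinates, whose origin is the TCP and whose axes are the flange's). Camera axes: x right, y up, looking along -z (the intrinsics and any distortion apply to the point x, -y, -z); pixel columns grow to the right and rows downward; lengths in m; the calibration is good to about 2 mm. A picture is of the moment at which its call begins: read the wrist's pose just before it. There is no depth.
- arm.job_done(): hands the job in; it is judged then, once.
Trained networks look in a picture, given as the dict that the camera call returned (one of the last four; its "shot" number tells which), for a name from the list of things; names that differ only in an ending like _2 or _b are one class to them, and where a whole thing is asked for, a point or a joint stands for the part that bears it (a point fixed in the world has none). Each returns a list of dicts, best first, with "confidence" (0 to 1); they miss things now and then, are a little off and sometimes report something else, mostly with a low value. They report only what shows in the picture. A call takes as long as a camera call. They do not tell look-alikes from the thing itself.
- arm.spot_in(target, picture): "bbox" ([left, top, right, bottom] as shares, 0 to 1, of the picture: columns of its width, rows of its height, round what is visible of it).
- arm.pinpoint(target, picture): "centre" ([column, row] as shares, 0 to 1, of the picture: columns of its width, rows of its height: a listed point, or the origin of a listed thing).
The state is a dict: "time": time; "qpos": joint angles; "qd": joint speeds; "joint_efforts": joint torques, N m; "tcp_pos": TCP position; "tool_rot": TCP orientation; "ft_force": force on the tool from outside, world axes, zero at the start; "moment": the same for the moment, N m; "width": opening from 0.0 (shut) to 1.0 (fully open); "grip_force": force on a finger pad.
Only numpy, scipy, OpenCV 4.12 (cv2) and the standard library are available. Lean on these libraries where they do the work, as an engineer would, in place of code of your own. Each camera call takes 0.05 s, during which the arm holds its last target. There are 200 camera calls.

TASK

Pick the slim, tall culture jar out of the row on the tray and press it, upright, down onto the middle of the touch mixer's sprung round pad until the pad is fully down, and keep it down for about half a second. Then lift the jar up off the pad and finish while still holding it in the gripper, upright and still, above the mixer with its underside at least 10 cm above the pad: do not put it down or let go. Keep the jar upright all the way and leave the other things where they are.

Things in the scene. Friction and masses are not known exactly. Their poses are not given: they have to be found in the camera images.
- jar: Slim, tall culture jar: closed glass jar, tan contents, steel lid, one rigid piece, 0.15 to 0.3 kg. Straight glass body 48 mm diameter up to 80 mm height, then a shoulder; lid 44 mm diameter from 94 mm to the top at 112 mm. Origin at the centre of its underside, z up. Stands in any of the row's three places. Grip the glass about 70 mm up, fingers closing across the row (along the tray's x axis).
- tray: Shallow aluminium tray fixed to the table, 170 mm (its x) by 330 mm (its y), rim 14 mm high, floor 4 mm thick. Origin at the centre of its underside. Three jars stand on its floor in a row along its y axis, about 105 mm apart (the centre and both sides). Tray and mixer may be left and right or swapped.
- mixer: Touch mixer fixed to the table: grey box 150 mm (its x) by 130 mm (its y), top of the box 60 mm above the table, on rubber feet, two small knobs on its front. Origin at the centre of its underside. Its round pad stands in the middle of its top.
- pad_top (a point): Centre of the top face of the mixer's round pad (76 mm diameter, black rubber on steel), 76 mm above the table at rest; it moves down with the pad.
- pad (a joint): Travel of the sprung pad, in m: 0 up (at rest), 0.008 fully down on its stop. It starts to move at a push of about 4 N and is fully down at about 12 N (the jar's weight included); the jar's weight alone does not move it. It springs back when the load goes.
- squat_a: First squat jar. Closed squat glass jar with brown grain and a steel lid, 72 mm diameter, 72 mm high, loose on the tray; origin at the centre of its underside. Leave it alone.
- squat_b: Second squat jar. Closed squat glass jar with brown grain and a steel lid, 72 mm diameter, 72 mm high, loose on the tray; origin at the centre of its underside. Leave it alone.
- dishes: Stack of two clear round culture dishes, 90 mm diameter, 25 mm high, at the left side; origin at the centre of its underside. Loose bystander, to be left alone.
- bottle: White plastic bottle, 60 mm diameter, 150 mm high, at the back; origin at the centre of its underside. Loose bystander, to be left alone.
- beaker: Empty steel beaker, 68 mm diameter, 85 mm high, at the back; origin at the centre of its underside. Loose bystander, to be left alone.
- band: Steel lid band (ring), 68 mm diameter, 14 mm high, at the back; origin at the centre of its underside. Loose bystander, to be left alone.
- spatula: Spatula lying on the table at the right side; origin under its middle. Loose bystander, to be left alone.
There are look-alikes about, which are no part of the job. What is shaped like the mixer but turquoise is not meant.

How it is judged:
On the way:
1. the held jar presses the pad fully down (at least 6.8 of 8 mm) for 0.3 s, upright and no more than 20 mm off its middle (value of joint pad above 0.0068 m and contact force between jar and mixer above 5 N and horizontal distance between jar and pad_top below 0.02 m and angle between jar's own z axis and vertical below 0.17 rad and contact force between jar and the fingers above 1 N), for 0.3 s.
At the end, for the whole second after the job is handed in: The gripper still holds the jar over the mixer (axis within 60 mm of the pad's middle), underside at least 92 mm above the resting pad, within 0.12 rad of upright, still (under 15 mm/s and 0.15 rad/s), carried by the fingers alone; the pad has sprung back (within 1.5 mm) (z of jar in the frame of mixer above 0.168 m and horizontal distance between jar and pad_top below 0.06 m and angle between jar's own z axis and vertical below 0.12 rad and linear speed of jar below 0.015 m/s and angular speed of jar below 0.15 rad/s and contact force between jar and mixer below 0.1 N and contact force between jar and tray below 0.1 N and value of joint pad below 0.0015 m and contact force between jar and the fingers above 1 N); the arm keeps its last pose, push and grip.
It fails at once if the jar is tipped more than 0.4 rad (angle between jar's own z axis and vertical above 0.4 rad).
It fails at once if another jar or loose thing is moved more than 30 mm (distance of any of squat_a, squat_b, dishes, bottle, beaker, band, spatula from where it was at the start of the episode above 0.03 m).
It fails at once if a squat jar, the bottle or the beaker is knocked over (angle between any of squat_a, squat_b, bottle, beaker's own z axis and vertical above 0.5 rad).
It also fails if it takes over 43 s, if anything falls off the work surface, if the arm or the gripper's body presses on something with over 40 N, if the wrist force passes 120 N, or if a joint passes its speed limit or range.

## Working session

There is one attempt and no reset: what is moved stays moved. The work goes in short steps, Python scripts to look and compute and a tool call to move; the robot and the scene stay as the last step left them, time stands still between calls to the robot, and variables do not carry over. Pictures are saved under pics/ and viewed, at most 10 in all, crops included, and the job is handed in when it is done.

Besides the shell and the picture viewer there is one more tool, called by a JSON object that holds its "name" and its "arguments". drive_tool: Moves the arm, as the interface text tells. Scaled input: -1 to 1 covers 400 mm each way for a shift and pi rad each way for a turn. Its arguments: {"type":"object","properties":{"increments":{"type":"array"},"squeeze":{"type":"number"}},"required":["increments"]}

```bash
mkdir -p pics
cat > h.py <<'E'
import numpy as np, cv2
from cell import arm
def ray(f,px):
    K=np.array(f["mtx"],float);d=np.array([f["k1"],0,0,0],float)
    u=cv2.undistortPoints(np.array([[px]],float),K,d)[0,0]
    R=np.array(f["attitude"]);v=R@np.array([u[0],-u[1],-1.])
    return np.array(f["origin"]),v
def onz(f,px,z):
    o,v=ray(f,px);return o+v*(z-o[2])/v[2]
def px(c): return np.array(c)*[560,420]
def save(f,n): cv2.imwrite("pics/"+n,f["image"][:,:,::-1])
E
python3 - <<'E'
from h import *
Z=dict(jar=.004,mixer=0,pad_top=.076,squat_a=.004,tray=0)
for n in("top","side"):
    f=arm.grab_frame(n);save(f,n+"1.png")
    print(n,np.round(f["origin"],3))
    for t,z in Z.items():
        for d in arm.pinpoint(t,f)[:4]:
            p=px(d["centre"]);print(t,round(d["confidence"],2),p.round(),onz(f,p,z).round(3))
s=arm.get_state();print(s["time"],s["tcp_pos"],s["tool_rot"],s["width"])
E
```

```text
top [ 0.235 -0.031  1.472]
jar 0.72 [228. 203.] [0.53  0.101 0.004]
mixer 0.86 [352. 304.] [ 0.253 -0.251  0.   ]
mixer 0.83 [344. 219.] [ 0.493 -0.231  0.   ]
pad_top 0.98 [354. 302.] [ 0.258 -0.247  0.076]
pad_top 0.91 [344. 216.] [ 0.488 -0.22   0.076]
squat_a 0.72 [156. 202.] [0.528 0.306 0.004]
squat_a 0.62 [188. 209.] [0.51  0.214 0.004]
tray 0.9 [186. 207.] [0.517 0.219 0.   ]
side [-0.051  0.999  0.838]
jar 0.91 [251. 252.] [0.528 0.095 0.004]
mixer 0.92 [306. 206.] [ 0.49  -0.236  0.   ]
mixer 0.77 [367. 219.] [ 0.262 -0.26   0.   ]
pad_top 0.69 [369. 201.] [ 0.263 -0.254  0.076]
pad_top 0.65 [306. 192.] [ 0.481 -0.212  0.076]
squat_a 0.78 [235. 273.] [0.518 0.206 0.004]
squat_a 0.77 [208. 297.] [0.529 0.323 0.004]
tray 0.88 [234. 274.] [0.52  0.207 0.   ]
tray 0.21 [204. 230.] [0.736 0.06  0.   ]
0.6 [ 0.23016319 -0.47184187  0.23129865] [[ 8.98784284e-01  4.38391160e-01  2.44104042e-05]
 [ 4.38391160e-01 -8.98784285e-01  2.47225744e-05]
 [ 3.27778458e-05 -1.15189559e-05 -9.99999999e-01]] 1.0025163669673873
```

View pics/top1.png

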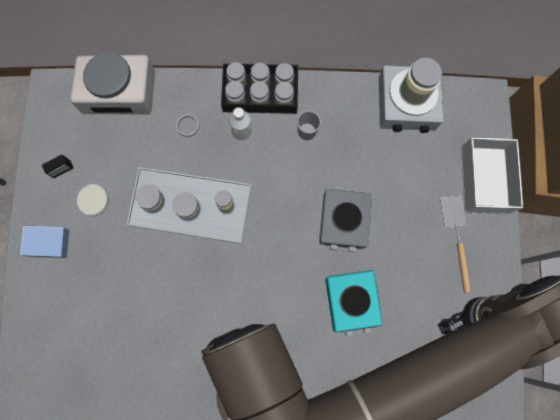

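View pics/side1.png

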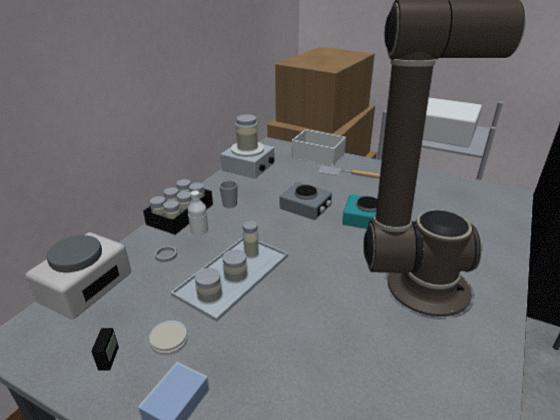

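The top view shows the row on the tray: squat jars at (148,198) and (185,206), and the slim jar at (224,201). Possible mix-ups for the jar are those two squats, the six rack jars near (260,83) and the jar on the scales at (425,75). I choose (224,201). For the mixer, the grey one at (346,217) is right and the turquoise one at (354,300) is the look-alike.

Run:
```python
from h import *
f=arm.grab_frame("top");g=arm.grab_frame("side")
im=f["image"][:,:,::-1];a=cv2.resize(im[160:250,120:260],None,fx=5,fy=5,interpolation=2)
s=g["image"][:,:,::-1];b=cv2.resize(s[215:275,190:290],None,fx=5,fy=5,interpolation=2)
c=cv2.resize(im[180:255,310:385],None,fx=4,fy=4,interpolation=2)
cv2.imwrite("pics/crop_a.png",a)
o=np.zeros((300,800,3),np.uint8);o[:300,:500]=b;o[:300,500:]=c;cv2.imwrite("pics/crop_b.png",o)
P=[onz(f,p,.014)[:2] for p in[(138,169),(250,186),(245,240),(128,222)]]
print(np.round(P,3)); 
for i,j in((1,0),(2,3)): d=P[j]-P[i];print(np.degrees(np.arctan2(-d[0],d[1])),np.linalg.norm(d))
for t in("jar","squat_a","pad_top"):
  for F in(f,g):
    for d in arm.spot_in(t,F)[:2]: print(t,round(d["confidence"],2),(np.array(d["bbox"])*[560,420,560,420]).round(1))
```

```text
[[0.621 0.364]
 [0.578 0.039]
 [0.424 0.047]
 [0.466 0.381]]
-7.532161863850474 0.3282996386955628
-7.153861951472149 0.3363350490277269
jar 0.58 [215.1 188.7 235.9 217.1]
jar 0.16 [230.  107.6 250.7 140.8]
jar 0.58 [241.5 221.6 257.5 256.3]
jar 0.39 [294.4 183.  317.  197.9]
squat_a 0.96 [136.8 184.  160.3 212.4]
squat_a 0.88 [172.  191.4 201.1 222.9]
squat_a 0.92 [221.4 249.  247.6 282.7]
squat_a 0.7 [194.  268.6 223.1 307.1]
pad_top 0.89 [342.6 286.5 371.4 318.2]
pad_top 0.65 [332.5 203.4 367.  231.7]
pad_top 0.75 [294.9 185.6 314.3 197. ]
pad_top 0.57 [356.5 193.7 375.8 210.3]
```

View pics/crop_a.png

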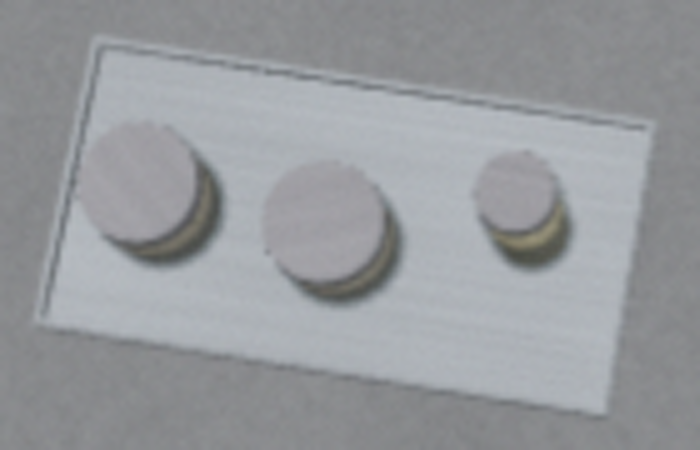

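View pics/crop_b.png

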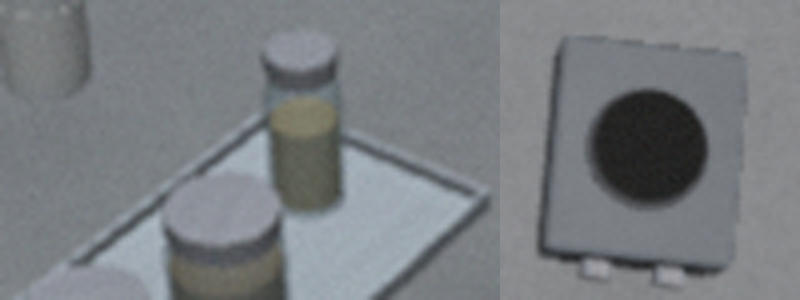

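The crops confirm it. The slim tan jar stands at the tray's right end, with its lid at top (223,198) and side (250,225). The grey mixer's pad is at top (347.5,217).

Run:
```python
from h import *
f=arm.grab_frame("top");g=arm.grab_frame("side")
def tri(a,b):
    o1,v1=ray(f,a);o2,v2=ray(g,b)
    t=np.linalg.lstsq(np.c_[v1,-v2],o2-o1,rcond=None)[0];p,q=o1+v1*t[0],o2+v2*t[1]
    return ((p+q)/2).round(4),np.linalg.norm(p-q).round(4)
print("lid",onz(f,(222.9,197.9),.116),onz(g,(249.9,224.7),.116),tri((222.9,197.9),(249.9,224.7)))
print("pad",onz(f,(347.5,216.9),.076),tri((347.5,216.9),(306,191.5)))
# pad dark centroid
im=cv2.cvtColor(f["image"],cv2.COLOR_RGB2GRAY)
m=np.zeros_like(im);m[198:236,328:368]=(im[198:236,328:368]<60)
n,l,st,c=cv2.connectedComponentsWithStats(m);i=1+np.argmax(st[1:,4]);print(st[i],c[i],onz(f,c[i],.076))
e=np.array([onz(f,p,.076)[:2] for p in[(st[i][0],c[i][1]),(st[i][0]+st[i][2],c[i][1])]]);print(e)
print(arm.get_state()["tcp_pos"])
```

```text
lid [0.52035689 0.10379901 0.116     ] [0.52064324 0.10582667 0.116     ] (array([0.5211, 0.1041, 0.1147]), np.float64(0.001))
pad [ 0.48483714 -0.22918512  0.076     ] (array([ 0.4875, -0.2301,  0.0669]), np.float64(0.0021))
[333 203  28  28 604] [346.86754967 216.20198675] [ 0.48670344 -0.22747823  0.076     ]
[[ 0.48581796 -0.19001107]
 [ 0.48760136 -0.2658035 ]]
[ 0.23014244 -0.47184638  0.23128042]
```

{"name": "drive_tool", "arguments": {"increments": [[0.55,0.93,0.05,0,0,0.314,1],[0.55,0.93,0.05,0,0,0.314,1],[0.55,0.93,0.05,0,0,0.314,1],[0.55,0.93,0.05,0,0,0.314,1],[0.55,0.93,0.05,0,0,0.314,1],[0.55,0.93,0.05,0,0,0.314,1],[0.55,0.93,0.05,0,0,0.314,1],[0.55,0.93,0.05,0,0,0.314,1],[0.55,0.93,0.05,0,0,0.314,1],[0.55,0.93,0.05,0,0,0.314,1],[0.55,0.93,0.05,0,0,0.314,1],[0.55,0.93,0.05,0,0,0.314,1],[0.55,0.93,0.05,0,0,0.314,1]]}}

```text
time: 2.18
tcp_pos: [0.4504, -0.099, 0.2512]
tool_rot: [[0.128, 0.992, -0.0], [0.992, -0.128, -0.0], [-0.0, -0.0, -1.0]]
ft_force: [0.4, 0.8, -0.2]
width: 0.996
grip_force: 0.0
```

{"name": "drive_tool", "arguments": {"increments": [[0.175,0.509,-0.1,0,0,0,1],[0.175,0.509,-0.1,0,0,0,1],[0.175,0.509,-0.1,0,0,0,1],[0.175,0.509,-0.1,0,0,0,1],[0.175,0.509,-0.1,0,0,0,1],[0.175,0.509,-0.1,0,0,0,1],[0.175,0.509,-0.1,0,0,0,1],[0.175,0.509,-0.1,0,0,0,1]]}}

```text
time: 2.85
tcp_pos: [0.5199, 0.1028, 0.211]
tool_rot: [[0.13, 0.991, -0.001], [0.991, -0.13, -0.001], [-0.001, -0.001, -1.0]]
ft_force: [-0.1, 0.1, -0.8]
width: 0.998
grip_force: 0.0
```

```bash
cat >> h.py <<'E'
def wrist():
    s=arm.get_state();f=arm.grab_frame("wrist")
    T=np.eye(4);T[:3,:3]=s["tool_rot"];T[:3,3]=s["tcp_pos"];M=T@np.array(f["tool_from_camera"])
    f["origin"]=M[:3,3];f["attitude"]=M[:3,:3];return s,f
E
python3 - <<'E'
from h import *
s,f=wrist();save(f,"w1.png");print(s["tcp_pos"],f["origin"])
for d in arm.pinpoint("jar",f)[:3]: p=px(d["centre"]);print(d["confidence"],p,onz(f,p,.004))
for d in arm.spot_in("jar",f)[:3]: print(d["confidence"],np.array(d["bbox"])*[560,420,560,420])
E
```

```text
[0.51986498 0.1028227  0.21100145] [0.52903023 0.17443895 0.35327476]
0.93 [277.984 174.384] [0.51864543 0.10670594 0.004     ]
0.91 [251.888 153.51  310.408 230.79 ]
```

View pics/w1.png

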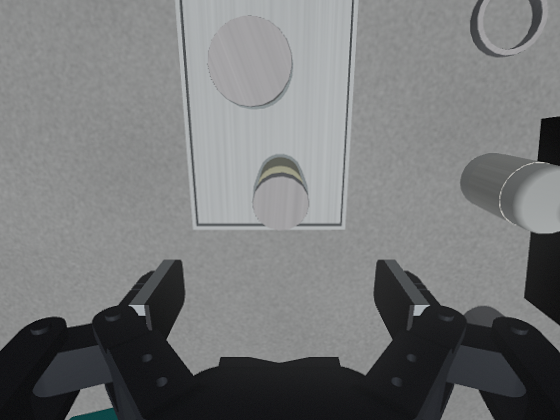

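The wrist view shows the slim jar's lid at (281,201), between the fingers, with the tray square to the picture and the bottle clear on the right.

Run:
```python
from h import *
s,f=wrist();print(s["tcp_pos"],onz(f,(281,201),.116))
```

```text
[0.51999855 0.10199036 0.21189931] [0.5218476  0.10674057 0.116     ]
```

{"name": "drive_tool", "arguments": {"increments": [[0.002,0.008,-0.08,0,0,0,1],[0.002,0.008,-0.16,0,0,0,1],[0.002,0.008,-0.24,0,0,0,1],[0.002,0.008,-0.3,0,0,0,1],[0.002,0.008,-0.35,0,0,0,1],[0.002,0.008,-0.39,0,0,0,1],[0.002,0.008,-0.39,0,0,0,1],[0.002,0.008,-0.39,0,0,0,1]]}}

```text
time: 3.72
tcp_pos: [0.5204, 0.1059, 0.0553]
tool_rot: [[0.132, 0.991, -0.001], [0.991, -0.132, -0.0], [-0.0, -0.001, -1.0]]
ft_force: [0.3, -0.7, -0.4]
width: 1.002
grip_force: 0.0
```

{"name": "drive_tool", "arguments": {"increments": [[0,0,0,0,0,0,0.7],[0,0,0,0,0,0,0.6],[0,0,0,0,0,0,0.5],[0,0,0,0,0,0,0.4],[0,0,0,0,0,0,0.3],[0,0,0,0,0,0,0.2],[0,0,0,0,0,0,0.2],[0,0,0,0,0,0,0.2],[0,0,0,0,0,0,0.2],[0,0,0,0,0,0,0.2],[0,0,0,0,0,0,0.2],[0,0,0,0,0,0,0.2]], "squeeze": 60}}

```text
time: 4.72
tcp_pos: [0.5218, 0.1071, 0.0571]
tool_rot: [[0.13, 0.992, 0.003], [0.992, -0.13, 0.0], [0.001, 0.002, -1.0]]
ft_force: [-1.7, -1.0, 6.0]
width: 0.546
grip_force: 61.1
```

{"name": "drive_tool", "arguments": {"increments": [[0,0,0.02,0,0,0,0.2],[0,0,0.06,0,0,0,0.2],[0,0,0.12,0,0,0,0.2],[0,0,0.2,0,0,0,0.2],[0,0,0.28,0,0,0,0.2],[0,0,0.35,0,0,0,0.2],[0,0,0.42,0,0,0,0.2],[0,0,0.46,0,0,0,0.2],[0,0,0.46,0,0,0,0.2],[0,0,0.46,0,0,0,0.2]]}}

```text
time: 5.55
tcp_pos: [0.5213, 0.1071, 0.24]
tool_rot: [[0.13, 0.992, 0.002], [0.992, -0.13, 0.0], [0.001, 0.002, -1.0]]
ft_force: [-0.1, 0.4, -2.3]
width: 0.542
grip_force: 61.9
```

Run:
```python
from h import *
s,f=wrist();g=arm.grab_frame("side");print(s["tcp_pos"],s["ft_force"],s["grip_force"])
o=np.zeros((420,760,3),np.uint8);o[:,:560]=f["image"][:,:,::-1]
for d in arm.spot_in("jar",g)[:2]: print(d["confidence"],np.array(d["bbox"])*[560,420,560,420])
o[:400,560:]=cv2.resize(g["image"][130:270,210:280,::-1],(200,400));cv2.imwrite("pics/w2.png",o)
```

```text
[0.52134323 0.10706759 0.23997259] [-0.12500888  0.37610258 -2.28885844] 61.92281328141689
0.76 [239.12  165.9   254.016 209.79 ]
0.6 [296.184 184.506 314.608 197.484]
```

View pics/w2.png

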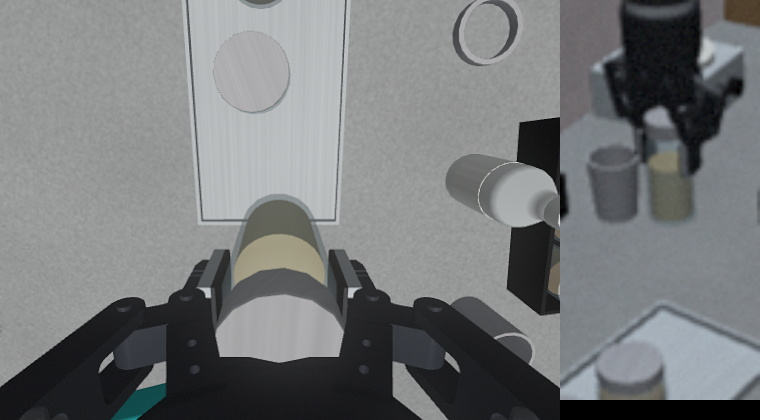

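The jar is held upright between the pads at about (280,280), with a measured weight of 2.3 N and the squat jar left in place. Next I carry it over the grey mixer.

{"name": "drive_tool", "arguments": {"increments": [[-0.004,-0.02,0,0,0,0,0.2],[-0.008,-0.06,0,0,0,0,0.2],[-0.014,-0.12,0,0,0,0,0.2],[-0.02,-0.19,0,0,0,0,0.2],[-0.028,-0.26,0,0,0,0,0.2],[-0.035,-0.33,0,0,0,0,0.2],[-0.042,-0.4,0,0,0,0,0.2],[-0.05,-0.47,0,0,0,0,0.2],[-0.057,-0.54,0,0,0,0,0.2],[-0.064,-0.61,0,0,0,0,0.2],[-0.07,-0.68,0,0,0,0,0.2],[-0.076,-0.74,0,0,0,0,0.2],[-0.082,-0.79,0,0,0,0,0.2],[-0.085,-0.82,0,0,0,0,0.2],[-0.087,-0.834,0,0,0,0,0.2],[-0.087,-0.834,0,0,0,0,0.2],[-0.087,-0.834,0,0,0,0,0.2],[-0.087,-0.834,0,0,0,0,0.2]]}}

```text
time: 7.2
tcp_pos: [0.4862, -0.2257, 0.2392]
tool_rot: [[0.129, 0.992, -0.0], [0.992, -0.129, 0.001], [0.0, -0.0, -1.0]]
ft_force: [0.1, 0.2, -3.2]
width: 0.541
grip_force: 61.8
```

Run:
```python
from h import *
s,f=wrist();g=arm.grab_frame("side");print(s["time"],s["tcp_pos"],s["tool_rot"].round(3) if hasattr(s["tool_rot"],"round") else s["tool_rot"],s["ft_force"],s["grip_force"])
o=np.zeros((420,780,3),np.uint8);o[:,:560]=f["image"][:,:,::-1]
o[:330,560:]=cv2.resize(g["image"][100:250,260:360,::-1],(220,330));cv2.imwrite("pics/w3.png",o)
for d in arm.pinpoint("pad_top",f)[:2]: p=px(d["centre"]);print(d["confidence"],p,onz(f,p,.076))
for d in arm.pinpoint("jar",f)[:1]: p=px(d["centre"]);print(d["confidence"],p,onz(f,p,s["tcp_pos"][2]-.053))
```

```text
7.2 [ 0.4861772  -0.22572084  0.23921824] [[ 0.129  0.992 -0.   ]
 [ 0.992 -0.129  0.001]
 [ 0.    -0.    -1.   ]] [ 0.12104845  0.17942416 -3.16793251] 61.81518984027207
0.96 [ 66.92  242.802] [ 0.26215466 -0.25565629  0.076     ]
0.57 [280.28 188.58] [ 0.4867922  -0.22722972  0.076     ]
0.81 [279.888 228.312] [ 0.48620906 -0.2268689   0.18621824]
```

View pics/w3.png

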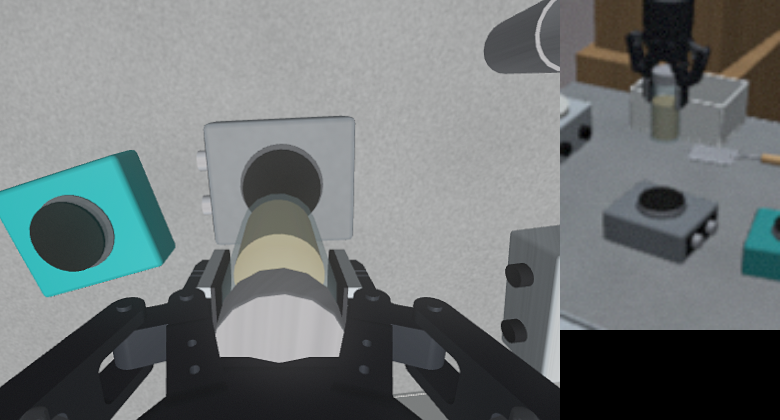

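The grey mixer's pad at (281,186) lies straight under the jar, within 1 mm. The turquoise one is off to the left.

{"name": "drive_tool", "arguments": {"increments": [[0,0,-0.04,0,0,0,0.2],[0,0,-0.1,0,0,0,0.2],[0,0,-0.16,0,0,0,0.2],[0,0,-0.21,0,0,0,0.2],[0,0,-0.24,0,0,0,0.2],[0,0,-0.255,0,0,0,0.2],[0,0,-0.262,0,0,0,0.2],[0,0,-0.262,0,0,0,0.2],[0,0,-0.262,0,0,0,0.2]]}}

```text
time: 8.15
tcp_pos: [0.4867, -0.2267, 0.1354]
tool_rot: [[0.13, 0.992, 0.001], [0.992, -0.13, -0.001], [-0.0, 0.001, -1.0]]
ft_force: [-0.5, -0.6, -1.3]
width: 0.541
grip_force: 61.9
```

{"name": "drive_tool", "arguments": {"increments": [[0,0,-0.006,0,0,0,0.2],[0,0,-0.012,0,0,0,0.2],[0,0,-0.017,0,0,0,0.2],[0,0,-0.022,0,0,0,0.2],[0,0,-0.026,0,0,0,0.2],[0,0,-0.03,0,0,0,0.2],[0,0,-0.03,0,0,0,0.2]]}}

```text
time: 8.73
tcp_pos: [0.4866, -0.2269, 0.1234]
tool_rot: [[0.13, 0.991, 0.002], [0.991, -0.13, -0.001], [-0.001, 0.002, -1.0]]
ft_force: [-1.1, 0.9, 6.9]
width: 0.535
grip_force: 62.8
```

{"name": "drive_tool", "arguments": {"increments": [[0,0,-0.003,0,0,0,0.2],[0,0,-0.006,0,0,0,0.2],[0,0,-0.009,0,0,0,0.2],[0,0,-0.012,0,0,0,0.2],[0,0,-0.012,0,0,0,0.2]]}}

```text
time: 9.15
tcp_pos: [0.4866, -0.2271, 0.1209]
tool_rot: [[0.13, 0.991, 0.003], [0.991, -0.13, -0.002], [-0.001, 0.003, -1.0]]
ft_force: [-5.8, 2.0, 19.6]
width: 0.549
grip_force: 64.0
```

{"name": "drive_tool", "arguments": {"increments": [[0,0,0,0,0,0,0.2],[0,0,0,0,0,0,0.2],[0,0,0,0,0,0,0.2],[0,0,0,0,0,0,0.2],[0,0,0,0,0,0,0.2],[0,0,0,0,0,0,0.2],[0,0,0,0,0,0,0.2]]}}

```text
time: 9.73
tcp_pos: [0.4866, -0.2271, 0.1209]
tool_rot: [[0.13, 0.991, 0.003], [0.991, -0.13, -0.002], [-0.002, 0.003, -1.0]]
ft_force: [-6.3, 1.6, 19.6]
width: 0.543
grip_force: 64.0
```

Run:
```python
from h import *
s,f=wrist();g=arm.grab_frame("side");print(s["tcp_pos"],s["ft_force"])
o=np.zeros((420,780,3),np.uint8);o[:,:560]=f["image"][:,:,::-1]
o[:330,560:]=cv2.resize(g["image"][120:240,260:340,::-1],(220,330));cv2.imwrite("pics/w4.png",o)
for d in arm.pinpoint("jar",f)[:1]: p=px(d["centre"]);print(d["confidence"],p,onz(f,p,.068))
```

```text
[ 0.48664546 -0.22709596  0.12091741] [-6.30151681  1.64649723 19.64383977]
0.86 [277.312 228.186] [ 0.48523348 -0.22804344  0.068     ]
```

View pics/w4.png

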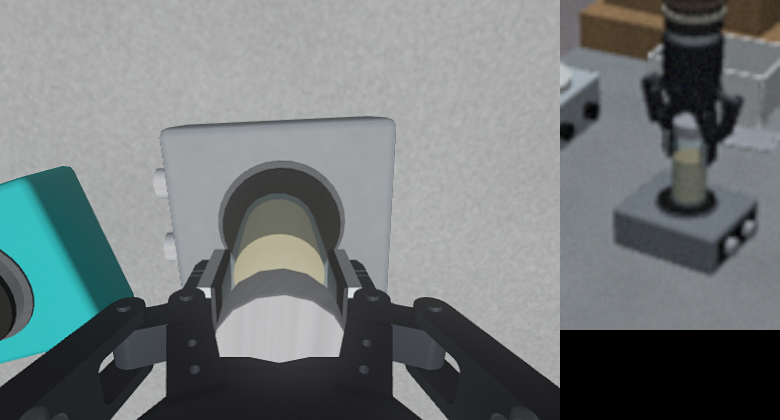

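The jar (base near (280,225)) stands upright on the middle of the pad, which is bottomed out at about 22 N and has been held for over 0.5 s. Now I lift.

{"name": "drive_tool", "arguments": {"increments": [[0,0,0.01,0,0,0,0.2],[0,0,0.03,0,0,0,0.2],[0,0,0.07,0,0,0,0.2],[0,0,0.12,0,0,0,0.2],[0,0,0.18,0,0,0,0.2],[0,0,0.24,0,0,0,0.2],[0,0,0.29,0,0,0,0.2],[0,0,0.33,0,0,0,0.2],[0,0,0.35,0,0,0,0.2],[0,0,0.35,0,0,0,0.2],[0,0,0.35,0,0,0,0.2],[0,0,0.35,0,0,0,0.2],[0,0,0.35,0,0,0,0.2],[0,0,0.35,0,0,0,0.2],[0,0,0.35,0,0,0,0.2],[0,0,0.35,0,0,0,0.2]]}}

```text
time: 11.22
tcp_pos: [0.486, -0.2266, 0.2572]
tool_rot: [[0.13, 0.991, -0.001], [0.991, -0.13, 0.0], [0.0, -0.001, -1.0]]
ft_force: [0.7, 0.4, -2.3]
width: 0.542
grip_force: 61.9
```

Run:
```python
from h import *
s,f=wrist();g=arm.grab_frame("side");print(s["tcp_pos"],s["ft_force"],np.abs(s["qd"]).max())
o=np.zeros((420,780,3),np.uint8);o[:,:560]=f["image"][:,:,::-1]
o[:330,560:]=cv2.resize(g["image"][100:250,260:360,::-1],(220,330));cv2.imwrite("pics/w5.png",o)
```

```text
[ 0.48598136 -0.22658329  0.25723546] [ 0.7145791   0.43306174 -2.33665993] 0.004516704475421181
```

View pics/w5.png

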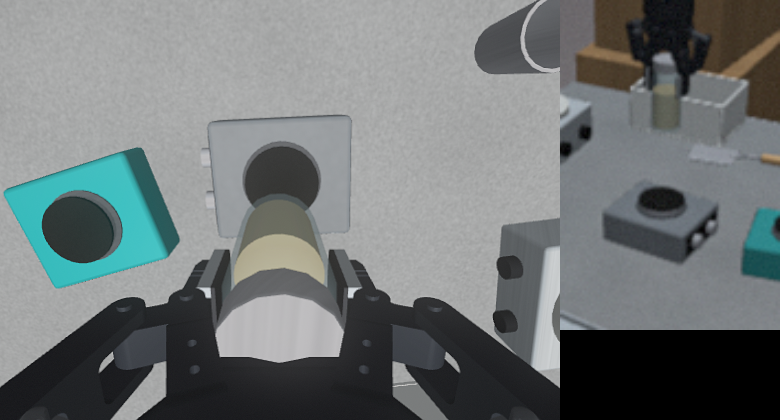

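The jar is held upright and still above the pad at (281,180), its underside about 0.204 m up (128 mm over the pad), and the pad has sprung back.

```bash
python3 -c "
from cell import arm
print(arm.job_done())"
```

```text
the job is handed in; nothing more can be done
None
```

I pressed the slim jar onto the grey mixer's pad with about 22 N for over 0.5 s, then lifted it and handed in with it still gripped, upright and still, its underside about 128 mm above the pad; the hand-in call returned no verdict.

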